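# Stroke a row of limit-switch rollers

### The arm

A 6-joint arm with a two-finger parallel gripper is mounted at the origin on a cart in front of the work surface, level with it; the furniture and walls round the work are solid. World frame = base frame: x ahead of the robot, y to its left, z up, the work surface at z = 0. Lengths are in m, angles in rad, forces in N, time in s.
With the tool pointing down it reaches from about 0.35 to 0.875 m from the base axis. Payload 15.5 kg.
Tool frame: the origin (TCP) lies at the very end of the fingers, on their centre line; the grasp point (between the pads) lies 19 mm behind it; z points along the fingers, y is the line along which they close (so a half turn about z gives the same grasp; the last joint's range is limited). The gripper opens to 85 mm and grips with 20 to 120 N. Pads are 22 mm wide; open, the fingers measure 114 mm over their backs; the gripper's body (76 mm by 85 mm) begins 54 mm behind the grasp point. The pads swing forward as they close: fully open they stand 13 mm farther back than shut.
Start: joints at [-1.248, 0.494, 1.345, -0, 1.302, -0.096], TCP at [0.254, -0.571, 0.195] pointing down, gripper open.
Joint ranges: [-2.91, 2.91], [-0.82, 2.16], [0.22, 2.67], [-1.22, 4.37], [0.12, 2.79], [-3.08, 3.08]. Speed limits (rad/s): [1.89, 1.89, 2.57, 3.01, 3.01, 3.01].

### API

Orientations are given as [roll, pitch, yaw] about the fixed x, y, z axes, in that order (R = Rz(yaw) Ry(pitch) Rx(roll)).
In Python, from rig import read_state, get_image, camera_model, finish_job gives the robot as it stands.
- The arm moves only by the shell command python3 -m crank 'ROWS' [FORCE]. ROWS is a JSON object of lists of equal length, an entry for each row: "turn": the turn, a rotation vector about the tool's x, y, z in rad, a list of three; "xyz": the shift along the tool's x, y, z in cm, a list of three; "grip": the closure, from 0 (fully open) to 1 (shut). A call has 1 to 20 rows; each row shifts and turns the commanded pose from where the row before left it, along the tool's axes as they then stand; what a row does not reach is not made up. A row lasts 1/12 s, in which the tool goes at most 41.7 mm and 7.16 degrees, less where a joint would pass 70% of its speed; a pose out of reach is approached as far as the arm can. A call with a gripper value outside its range is refused whole. The fingers move at their own pace and stop on an object; FORCE is the grip in N (left out, the last holds). Time passes only in rows, so rows that do not move let the fingers close. It gives the time, the measured TCP pose, the force, the opening and the grip force at its end, in the units of the state.
- read_state(): the state, without advancing time (a new reading comes with each control period).
- get_image(name): name is "side" or "top" or "wrist"; returns (picture, depth): 400x640x3 uint8, blue, green, red; 400x640 float32, m along the optical axis (not along the pixel's ray), 0 where there is no reading.
- camera_model(name): a dict with "fov_y" (degrees; the focal length in pixels is half the picture's height over the tangent of half this angle, whatever the lens; pixels are square), "cx", "cy" (the principal point, pixels), "D" ([k1, k2, p1, p2, k3] as OpenCV has them; the pictures are not rectified), "cam_to_world" (4x4, takes a point from camera to world coordinates). Camera axes: x right, y down, z forward; pixel columns grow to the right and rows downward; lengths in m; the calibration is good to about 2 mm. A picture is of the moment at which its call begins: read the wrist's pose just before it. camera_model takes no time and is no camera call; for the wrist camera it gives the pose at the moment of the call.
- finish_job(): hands the job in; it is judged then, once.
The state is a dict: "time_s": time; "joint_pos": joint angles; "qvel": joint speeds; "joint_efforts": joint torques, N m; "eef_pos": TCP position; "ee_rot": TCP orientation; "wrist_force": force on the tool from outside, world axes, zero at the start; "ft_torque": the same for the moment, N m; "width": opening from 0.0 (shut) to 1.0 (fully open); "grip_force": force on a finger pad.
Only numpy, scipy, OpenCV 4.12 (cv2) and the standard library are available. Lean on these libraries where they do the work, as an engineer would, in place of code of your own. Each camera call takes 0.05 s, during which the arm holds its last target. There are 200 camera calls.

### The job

Check that the five roller switches on the test board move freely: with a fingertip, stroke lightly along the arc of orange rollers, starting at the end with the red marker and finishing at the end with the green one, in one low pass without lifting off between rollers. Every roller must visibly dip by a few millimetres in turn and spring back up, but none may be pushed down to its stop. Do not lift anything, leave the board and its markers where they are, do not disturb the other things, and finish with the hand clear.

Things in the scene. Friction and masses are not known exactly. Their poses are not given: they have to be found in the camera images.
- board: loose switch test board, 2.5 kg, standing on rubber feet on the worktop: aluminium plate 110 x 270 mm, its upper face 12 mm above the worktop, carrying five black roller switches in an arc along its long side. Origin: centre of its underside, on the worktop; its x axis runs across the plate (the arc bulges to +x, the yellow blocks on the switches look to the inside of the arc), y along it, z up.
- roller1 (a joint): how far the roller of switch 1 is pressed down, in m: 0 = up (rest), 0.010 = at its stop. A light spring pushes it up (1.3 N at rest, 3.8 N at the stop).
- top1 (a point): top of the orange roller of switch 1 when it is up, 64 mm above the worktop (switch 1 at the board's -y end, 5 at its +y end). The roller, 20 mm in diameter and 12 mm wide, turns freely along the arc; neighbouring tops lie 45 mm apart on an arc of radius 160 mm. The black housings end 32 mm above the worktop, so nothing stands between the rollers at roller height. The point moves with the board, not with the roller.
- roller2 (a joint): how far the roller of switch 2 is pressed down, in m: 0 = up (rest), 0.010 = at its stop. A light spring pushes it up (1.3 N at rest, 3.8 N at the stop).
- top2 (a point): top of the orange roller of switch 2 when it is up, 64 mm above the worktop (switch 1 at the board's -y end, 5 at its +y end). The roller, 20 mm in diameter and 12 mm wide, turns freely along the arc; neighbouring tops lie 45 mm apart on an arc of radius 160 mm. The black housings end 32 mm above the worktop, so nothing stands between the rollers at roller height. The point moves with the board, not with the roller.
- roller3 (a joint): how far the roller of switch 3 is pressed down, in m: 0 = up (rest), 0.010 = at its stop. A light spring pushes it up (1.3 N at rest, 3.8 N at the stop).
- top3 (a point): top of the orange roller of switch 3 when it is up, 64 mm above the worktop (switch 1 at the board's -y end, 5 at its +y end). The roller, 20 mm in diameter and 12 mm wide, turns freely along the arc; neighbouring tops lie 45 mm apart on an arc of radius 160 mm. The black housings end 32 mm above the worktop, so nothing stands between the rollers at roller height. The point moves with the board, not with the roller.
- roller4 (a joint): how far the roller of switch 4 is pressed down, in m: 0 = up (rest), 0.010 = at its stop. A light spring pushes it up (1.3 N at rest, 3.8 N at the stop).
- top4 (a point): top of the orange roller of switch 4 when it is up, 64 mm above the worktop (switch 1 at the board's -y end, 5 at its +y end). The roller, 20 mm in diameter and 12 mm wide, turns freely along the arc; neighbouring tops lie 45 mm apart on an arc of radius 160 mm. The black housings end 32 mm above the worktop, so nothing stands between the rollers at roller height. The point moves with the board, not with the roller.
- roller5 (a joint): how far the roller of switch 5 is pressed down, in m: 0 = up (rest), 0.010 = at its stop. A light spring pushes it up (1.3 N at rest, 3.8 N at the stop).
- top5 (a point): top of the orange roller of switch 5 when it is up, 64 mm above the worktop (switch 1 at the board's -y end, 5 at its +y end). The roller, 20 mm in diameter and 12 mm wide, turns freely along the arc; neighbouring tops lie 45 mm apart on an arc of radius 160 mm. The black housings end 32 mm above the worktop, so nothing stands between the rollers at roller height. The point moves with the board, not with the roller.
- gap1 (a point): point on the arc half-way between rollers 1 and 2, at the height of the resting roller tops (64 mm above the worktop).
- gap2 (a point): point on the arc half-way between rollers 2 and 3, at the height of the resting roller tops (64 mm above the worktop).
- gap3 (a point): point on the arc half-way between rollers 3 and 4, at the height of the resting roller tops (64 mm above the worktop).
- gap4 (a point): point on the arc half-way between rollers 4 and 5, at the height of the resting roller tops (64 mm above the worktop).
- red_marker: loose red plastic marker, a disc 24 mm in diameter with a small knob, 12 mm high in all, lying on the plate beside the end roller where the row starts, about 41 mm from that roller's top and 22 mm to the board's +x side of its middle line. Red and green may be at either end. Origin: centre of its underside.
- green_marker: loose green plastic marker, a disc 24 mm in diameter with a small knob, 12 mm high in all, lying on the plate beside the end roller where the row finishes, about 41 mm from that roller's top and 22 mm to the board's +x side of its middle line. Red and green may be at either end. Origin: centre of its underside.
- relay: black plug-in relay socket with a clear-topped orange relay on it, 70 x 27 x 54 mm. Loose bystander; origin: centre of its underside.
- sensor_cap: grey sensor under a clear round cap, 56 mm wide, 50 mm high. Loose bystander; origin: centre of its underside.
- dropper_bottle: tiny bottle with a blue cap, 19 mm wide, 41 mm high. Loose bystander; origin: centre of its underside.
- stud_block: die-cast metal block with four upright studs, 51 x 65 x 40 mm. Loose bystander; origin: centre of its underside.
- contactor: contactor, beige with a black top, 74 x 45 x 75 mm. Loose bystander; origin: centre of its underside.
- junction_box: white square junction box, 68 x 68 x 41 mm. Loose bystander; origin: centre of its underside.

How it is judged:
By the outcome, as a careful person would: the job done as asked, in the order asked, and still so for the second after the job is handed in, with the robot touching nothing.
It also fails if it takes over 35 s, if anything falls off the work surface, if the arm or the gripper's body presses on something with over 40 N, if the wrist force passes 120 N, or if a joint passes its speed limit or range.

## Working session

There is one attempt and no reset: what is moved stays moved. The work goes in short steps, Python scripts to look and compute and a shell command to move; the robot and the scene stay as the last step left them, time stands still between calls to the robot, and variables do not carry over. Pictures are saved under pics/ and viewed, at most 10 in all, crops included, and the job is handed in when it is done.

```bash
mkdir -p pics; python3 - <<'E'
from rig import *
import cv2,numpy as np
for n in("top","side"):
    p,d=get_image(n); cv2.imwrite(f"pics/{n}0.png",p); np.save(f"{n}_d.npy",d)
    m=camera_model(n); print(n,m)
s=read_state();print(s)
E
```

```text
top {'fov_y': 57.78004279127102, 'cx': 319.25100905248814, 'cy': 197.99759349897948, 'D': array([-0.08497532,  0.        ,  0.        ,  0.        ,  0.        ]), 'cam_to_world': array([[-5.62908981e-02, -9.75472237e-01,  2.12803311e-01,
         3.65143132e-01],
       [-9.98414374e-01,  5.49400675e-02, -1.22607646e-02,
        -4.12763322e-02],
       [ 2.68607222e-04, -2.13156054e-01, -9.77018129e-01,
         1.12793123e+00],
       [ 0.00000000e+00,  0.00000000e+00,  0.00000000e+00,
         1.00000000e+00]])}
side {'fov_y': 54.700259700853664, 'cx': 328.47507997416824, 'cy': 200.9358491642083, 'D': array([-0.02713755,  0.        ,  0.        ,  0.        ,  0.        ]), 'cam_to_world': array([[-0.9976158 , -0.02209875,  0.06537866,  0.54970014],
       [-0.06796245,  0.47921769, -0.87506086,  0.89149493],
       [-0.01199286, -0.87741783, -0.47957702,  0.56601425],
       [ 0.        ,  0.        ,  0.        ,  1.        ]])}
{'time_s': 0.1, 'joint_pos': array([-1.24754971e+00,  4.94130420e-01,  1.34604804e+00, -4.29262600e-05,
        1.30249173e+00, -9.54870551e-02]), 'qvel': array([-0.00088371, -0.00287226, -0.00162392,  0.00040357,  0.00184558,
       -0.00049509]), 'joint_efforts': array([ 1.29188898e-03, -8.83594465e+01, -3.84562182e+01, -1.61088719e-04,
        5.20703077e-03, -4.51311359e-05]), 'eef_pos': array([ 0.25401163, -0.57067031,  0.19416123]), 'ee_rot': array([-3.14051608e+00, -6.15453015e-05,  4.18745045e-01]), 'wrist_force': array([ 0.63053168, -0.04785513, -0.18956268]), 'ft_torque': array([-0.02720798, -0.01172244, -0.01723744]), 'grip_force': 0.0, 'width': 0.999555005671053}
```

View pics/top0.png

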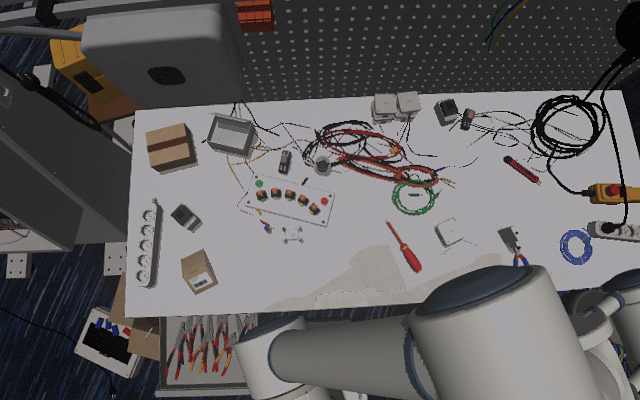

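View pics/side0.png

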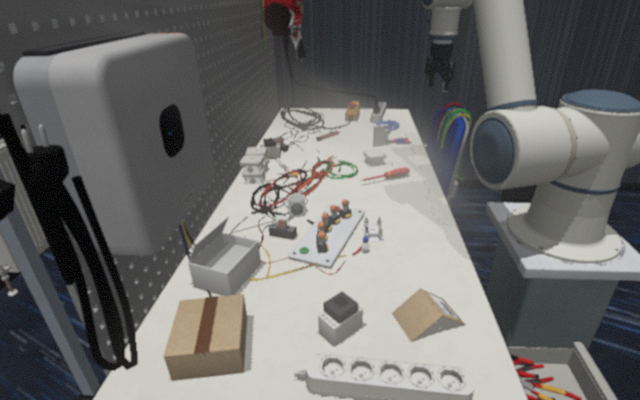

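The top view shows the board around (288,200). The red marker is at (324,201) and the green one at (259,184). The rollers run from (314,210) to (262,195), with the arc bulging up the picture (+x world), so red marks switch 1. The side view agrees, and nothing tall stands close to the row.

```bash
cat >h.py <<'E'
import numpy as np,cv2
from rig import *
def ray(m,uv,z):
    f=200/np.tan(np.radians(m["fov_y"]/2)); K=np.array([[f,0,m["cx"]],[0,f,m["cy"]],[0,0,1]])
    n=cv2.undistortPoints(np.array(uv,float).reshape(-1,1,2),K,np.array(m["D"]))[:,0]
    T=np.array(m["cam_to_world"]); d=np.c_[n,np.ones(len(n))]@T[:3,:3].T; o=T[:3,3]
    return o+d*((z-o[2])/d[:,2])[:,None]
def blobs(p,lo,hi,amin):
    h=cv2.cvtColor(p,cv2.COLOR_BGR2HSV); k=cv2.inRange(h,lo,hi)
    n,l,st,c=cv2.connectedComponentsWithStats(k)
    return [(c[i],st[i]) for i in range(1,n) if st[i,4]>=amin]
E
python3 - <<'E'
from h import *
p=cv2.imread("pics/top0.png"); m=camera_model("top")
cv2.imwrite("pics/crop.png",cv2.resize(p[160:260,220:350],None,fx=6,fy=6,interpolation=cv2.INTER_CUBIC)[:600,:780])
for nm,lo,hi,z in(("or",(5,130,110),(22,255,255),.057),("red",(0,150,100),(4,255,255),.02),("gr",(45,100,50),(85,255,255),.02)):
    for c,s in blobs(p,lo,hi,6):
        if 235<c[0]<345 and 170<c[1]<235: print(nm,c.round(1),s[4],ray(m,c,z)[0].round(3))
E
```

```text
or [274. 190.] 15 [0.631 0.081 0.057]
or [259.3 192.3] 19 [0.626 0.126 0.057]
or [288.6 191.5] 17 [0.624 0.037 0.057]
or [302.  197.3] 18 [ 0.604 -0.003  0.057]
or [313.6 206.6] 19 [ 0.573 -0.036  0.057]
or [258.5 211.3] 11 [0.568 0.13  0.057]
red [323.6 200.6] 29 [ 0.597 -0.068  0.02 ]
red [264.4 223.1] 10 [0.537 0.118 0.02 ]
gr [258.5 183.2] 30 [0.665 0.134 0.02 ]
```

View pics/crop.png

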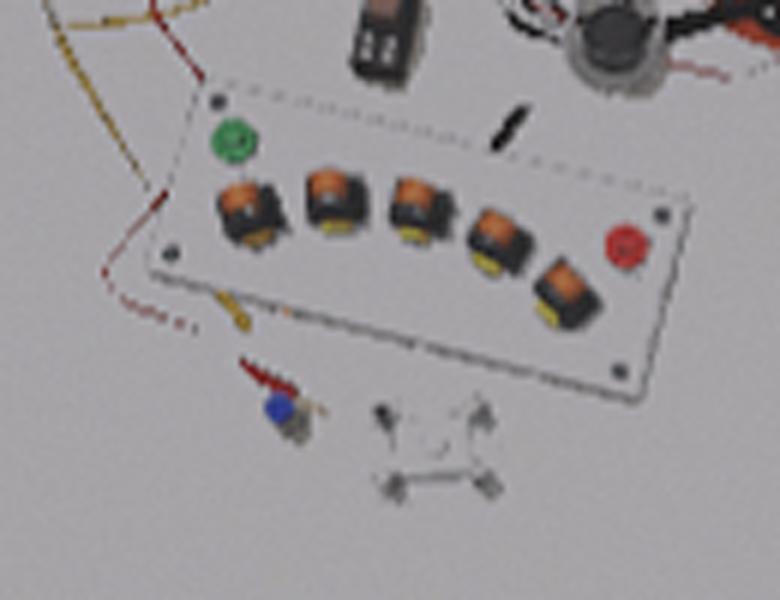

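```bash
cat >>h.py <<'E'
from scipy.optimize import least_squares
DA=2*np.arcsin(22.5/160)
def arc(c,i): a=c[2]+(np.asarray(i,float)-3)*DA; return np.c_[c[0]+.16*np.cos(a),c[1]+.16*np.sin(a)],a
def fit(P):
    r=least_squares(lambda c:(arc(c,[1,2,3,4,5])[0]-P).ravel(),[.46,.04,0.]); return r.x,r.fun.reshape(-1,2)
from scipy.spatial.transform import Rotation as R
def delta(p,yaw):  # tool-frame shift cm & turn from current to pose (tool down)
    s=read_state(); Rc=R.from_euler("xyz",s["ee_rot"]); Rt=R.from_euler("xyz",[np.pi,0,yaw])
    return (Rc.inv().apply(np.array(p)-s["eef_pos"])*100).round(2),(Rc.inv()*Rt).as_rotvec().round(4)
E
python3 - <<'E'
from h import *
P=np.array([[.573,-.036],[.604,-.003],[.624,.037],[.631,.081],[.626,.126]])
c,r=fit(P);print(c,r.round(4));Q,a=arc(c,[0,.2,1,2,3,4,5,5.8]);print(Q.round(4),a+np.pi/2)
print(delta([Q[1][0]-.06,Q[1][1]-.03,.25],a[1]+np.pi/2), delta([.52,.03,.25],a[1]+np.pi/2))
m=camera_model("wrist");s=read_state();Rc=R.from_euler("xyz",s["ee_rot"]);T=m["cam_to_world"];print(m["fov_y"],Rc.inv().apply(T[:3,3]-s["eef_pos"]),Rc.inv().apply(T[:3,2]))
E
```

```text
[ 0.47132367  0.08673595 -0.3151739 ] [[ 0.0003 -0.0005]
 [-0.0004 -0.0003]
 [-0.0006  0.0001]
 [ 0.0002  0.0005]
 [ 0.0004  0.0002]]
[[ 0.535  -0.0601]
 [ 0.5431 -0.0562]
 [ 0.5733 -0.0365]
 [ 0.6036 -0.0033]
 [ 0.6234  0.0371]
 [ 0.6312  0.0815]
 [ 0.6264  0.1262]
 [ 0.6136  0.1599]] [0.40906647 0.46550353 0.69125179 0.97343711 1.25562242 1.53780774
 1.81999306 2.04574132]
(array([ 40.63, -34.95,  -5.54]), array([-0.0011, -0.0001, -0.0468])) (array([ 48.73, -44.07,  -5.53]), array([-0.0011, -0.0001, -0.0468]))
65.68276967407901 [ 0.08424013 -0.00052886 -0.17892841] [-0.32747833 -0.00094991  0.94485821]
```

```bash
python3 -m crank '{"turn":[[0,0,0],[0,0,0],[0,0,0],[0,0,0],[0,0,0],[0,0,0],[0,0,0],[0,0,0],[0,0,0],[0,0,0],[0,0,0],[0,0,0],[0,0,0],[0,0,0],[0,0,0],[0,0,0],[0,0,0],[0,0,0],[0,0,0],[0,0,0]],"xyz":[[2.375,-2.065,-0.125],[2.375,-2.065,-0.125],[2.375,-2.065,-0.125],[2.375,-2.065,-0.125],[2.375,-2.065,-0.125],[2.375,-2.065,-0.125],[2.375,-2.065,-0.125],[2.375,-2.065,-0.125],[2.375,-2.065,-0.125],[2.375,-2.065,-0.125],[2.375,-2.065,-0.125],[2.375,-2.065,-0.125],[2.375,-2.065,-0.125],[2.375,-2.065,-0.125],[2.375,-2.065,-0.125],[2.375,-2.065,-0.125],[2.375,-2.065,-0.125],[2.375,-2.065,-0.125],[2.375,-2.065,-0.125],[2.375,-2.065,-0.125]],"grip":[1,1,1,1,1,1,1,1,1,1,1,1,1,1,1,1,1,1,1,1]}' 20
python3 -m crank '{"turn":[[0,0,0],[0,0,0],[0,0,0],[0,0,0]],"xyz":[[0,0,0],[0,0,0],[0,0,0],[0,0,0]],"grip":[1,1,1,1]}'
python3 - <<'E'
from h import *
m=camera_model("wrist");p,d=get_image("wrist");cv2.imwrite("pics/w1.png",p);np.save("w1d.npy",d)
for nm,lo,hi,z in(("or",(5,130,90),(20,255,255),.06),("red",(0,150,80),(4,255,255),.02),("gr",(45,100,50),(85,255,255),.02)):
    for b,s in blobs(p,lo,hi,60): print(nm,b.round(1),s,ray(m,b,z)[0].round(4),d[int(b[1]),int(b[0])])
print(read_state())
E
```

```text
time_s: 1.77
eef_pos: [0.5204, 0.0011, 0.2196]
ee_rot: [-3.141, 0.0, 0.419]
wrist_force: [-0.4, -1.2, 0.0]
width: -0.001
grip_force: 0.0
time_s: 2.1
eef_pos: [0.5197, -0.0013, 0.2195]
ee_rot: [-3.141, 0.001, 0.418]
wrist_force: [0.2, -0.5, 0.6]
width: -0.001
grip_force: 0.0
or [242.2  21.3] [233  14  20  16 247] [0.6253 0.1269 0.06  ] 0.29614046
or [503.2  31.9] [491  26  23  13 126] [ 0.7196 -0.1083  0.06  ] 0.35040826
or [286.7  37.3] [277  28  21  20 240] [0.6298 0.0825 0.06  ] 0.30064994
or [536.2 114.9] [490  52 109 130 905] [ 0.6685 -0.1858  0.06  ] 0.3731063
or [561.9  93.2] [525  53  64  85 714] [ 0.697  -0.1966  0.06  ] 0.36671546
or [324.   64.3] [314  55  21  20 210] [0.6225 0.0392 0.06  ] 0.30765143
or [634.8  85.9] [628  77  12  17 151] [ 0.7331 -0.2604  0.06  ] 0.36028042
or [351.6  99.9] [343  91  18  19 194] [ 0.603 -0.001  0.06 ] 0.31827787
or [601.2 146.1] [580 113  60  56 663] [ 0.6702 -0.2708  0.06  ] 0.38420784
or [367.2 139.2] [360 131  14  18 169] [ 0.5734 -0.0341  0.06  ] 0.33326384
or [628.2 154.9] [612 148  28  18  88] [ 0.6745 -0.3045  0.06  ] 0.39414063
or
[... 1215 characters left out ...]
0.4113758
{'time_s': 2.15, 'joint_pos': array([-1.17481076e-01,  3.20119675e-01,  1.56694871e+00, -1.46722839e-04,
        1.25494005e+00,  1.03572271e+00]), 'qvel': array([-0.00283679, -0.0012278 , -0.0030063 ,  0.00151878,  0.00076444,
        0.00043658]), 'joint_efforts': array([ 8.41560457e-01, -7.00274420e+01, -3.72316003e+01,  2.63299607e-02,
        1.23880644e-03, -1.37839996e-02]), 'eef_pos': array([ 0.51973168, -0.00137966,  0.21957065]), 'ee_rot': array([-3.14150060e+00,  4.28777222e-04,  4.17638164e-01]), 'wrist_force': array([ 0.04396733, -0.3800964 ,  0.36005174]), 'ft_torque': array([ 0.00543108,  0.01256571, -0.03347321]), 'grip_force': 0.0, 'width': -0.00042324338081119753}
```

View pics/w1.png

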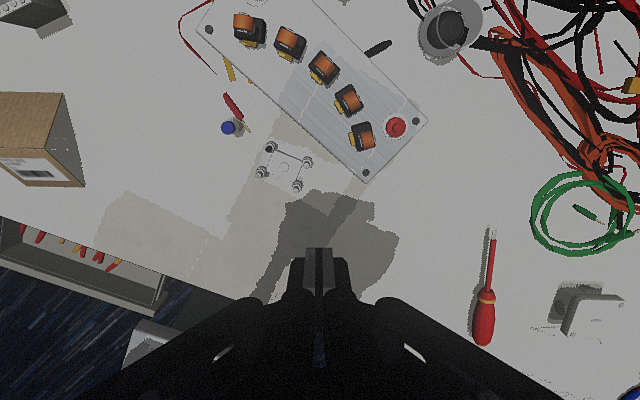

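The wrist view shows all five rollers, from (367,139) next to red at (396,127) to (242,21). Its positions match the top camera to about 2 mm, and the path is clear. I'll work out the start pose next.

```bash
python3 - <<'E'
from h import *
P=np.array([[.573,-.036],[.604,-.003],[.624,.037],[.631,.081],[.626,.126]])
W=np.array([[.5734,-.0341],[.603,-.001],[.6225,.0392],[.6298,.0825],[.6253,.1269]])
c1,_=fit(P);c2,r=fit(W);print(c2,r.round(4)); c=(c1+c2)/2; np.save("c.npy",c)
m=camera_model("wrist");d=np.load("w1d.npy");T=np.array(m["cam_to_world"])
f=200/np.tan(np.radians(m["fov_y"]/2))
v,u=np.mgrid[0:400,0:640];K=np.array([[f,0,m["cx"]],[0,f,m["cy"]],[0,0,1]])
n=cv2.undistortPoints(np.dstack([u,v]).reshape(-1,1,2).astype(float),K,np.array(m["D"])).reshape(400,640,2)
X=np.dstack([n*d[...,None],d])@T[:3,:3].T+T[:3,3]
for w in W:
    k=np.hypot(X[...,0]-w[0],X[...,1]-w[1])<.012; print("roller top z",np.percentile(X[k][:,2],[90,97]).round(4))
print("table z",np.median(X[200:230,150:230,2]))
Q,a=arc(c,[.2]);print(Q,a+np.pi/2); print(delta([*Q[0],.12],a[0]+np.pi/2+.0125))
E
```

```text
[ 0.47035705  0.08792169 -0.31151004] [[-0.0006 -0.0009]
 [-0.     -0.0006]
 [ 0.0002 -0.0003]
 [ 0.0005  0.0007]
 [-0.      0.001 ]]
roller top z [0.0635 0.0644]
roller top z [0.0635 0.0642]
roller top z [0.0637 0.0643]
roller top z [0.0635 0.0644]
roller top z [0.0636 0.0644]
table z -0.00014173962935892792
[[ 0.54292181 -0.05551468]] [0.46733546]
(array([-0.07,  5.89,  9.96]), array([-0.0001,  0.0004, -0.0622]))
```

```bash
python3 -m crank '{"turn":[[0,0,0],[0,0,0],[0,0,0],[0,0,0],[0,0,0],[0,0,0],[0,0,-0.031],[0,0,-0.031],[0,0,0],[0,0,0]],"xyz":[[0,1.0,1.66],[0,1.0,1.66],[0,1.0,1.66],[0,1.0,1.66],[0,1.0,1.66],[-0.07,0.89,1.66],[0,0,0],[0,0,0],[0,0,0],[0,0,0]],"grip":[1,1,1,1,1,1,1,1,1,1]}'
python3 - <<'E'
from h import *
Q,a=arc(np.load("c.npy"),[.2]); print(delta([*Q[0],.0593],a[0]+np.pi/2+.0125)); print(read_state()["eef_pos"])
E
```

```text
time_s: 2.98
eef_pos: [0.5433, -0.0553, 0.1202]
ee_rot: [3.142, -0.0, 0.479]
wrist_force: [-0.1, 0.9, 1.0]
width: 0.002
grip_force: 0.0
(array([-0.04,  0.  ,  6.09]), array([ 0.    , -0.    , -0.0011]))
[ 0.54328698 -0.05530848  0.12017162]
```

```bash
python3 -m crank '{"turn":[[0,0,0],[0,0,0],[0,0,0],[0,0,0],[0,0,0],[0,0,0],[0,0,0]],"xyz":[[0,0,1.5],[0,0,1.5],[0,0,1.5],[0,0,1.0],[0,0,0.59],[0,0,0],[0,0,0]],"grip":[1,1,1,1,1,1,1]}'
python3 - <<'E'
from h import *
for _ in range(1):
  Q,a=arc(np.load("c.npy"),[.2]); print(delta([*Q[0],.0593],a[0]+np.pi/2+.0125)); print(read_state()["eef_pos"],read_state()["wrist_force"])
p,d=get_image("wrist");cv2.imwrite("pics/w2.png",p);print(read_state()["eef_pos"])
E
```

```text
time_s: 3.57
eef_pos: [0.5436, -0.0547, 0.0595]
ee_rot: [3.142, -0.0, 0.48]
wrist_force: [0.1, 0.5, -0.9]
width: -0.002
grip_force: 0.0
(array([-0.1 ,  0.04,  0.02]), array([ 0.    , -0.    ,  0.0006]))
[ 0.54358839 -0.05470454  0.05945022] [ 0.05942017  0.48797003 -0.85534118]
[ 0.54383378 -0.05472083  0.05974265]
```

View pics/w2.png

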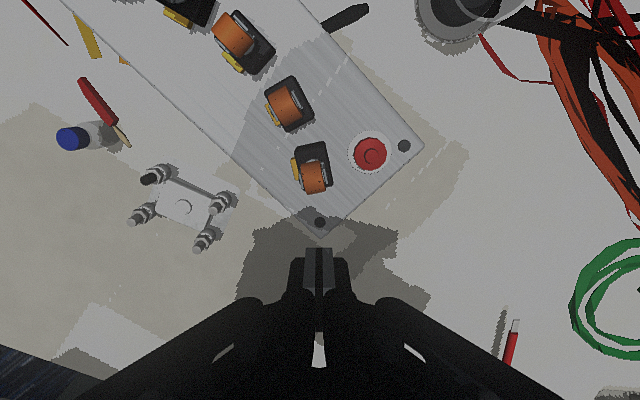

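The fingertip at (318,250) is low, aligned with the start of the row. Roller 1 is straight ahead at (313,177).

```bash
python3 -m crank '{"turn":[[0,0,-0.0251],[0,0,-0.0251],[0,0,-0.0251],[0,0,-0.0251],[0,0,-0.0251],[0,0,-0.0251],[0,0,-0.0251],[0,0,-0.0251],[0,0,-0.0251],[0,0,-0.0251]],"xyz":[[0.4,0,0],[0.4,0,0],[0.4,0,0],[0.4,0,0],[0.4,0,0],[0.4,0,0],[0.4,0,0],[0.4,0,0],[0.4,0,0],[0.4,0,0]],"grip":[1,1,1,1,1,1,1,1,1,1]}'
cat >chk.py <<'E'
from h import *
import sys
c=np.load("c.npy"); n=sys.argv[1]
s=read_state(); m=camera_model("wrist"); p,d=get_image("wrist"); cv2.imwrite(f"pics/{n}.png",p)
e=s["eef_pos"]-[c[0],c[1],0]; a=np.arctan2(e[1],e[0])
print("i",3+(a-c[2])/DA,"radial mm",(np.hypot(*e[:2])-.16)*1000,"z",e[2],"yaw err",s["ee_rot"][2]-a-np.pi/2,"F",s["wrist_force"].round(2))
q,_=get_image("top")
for nm,lo,hi in(("red",(0,150,100),(4,255,255)),("gr",(45,100,50),(85,255,255))):
    for b,t in blobs(q,lo,hi,12):
        if 235<b[0]<345 and 170<b[1]<225: print(nm,b.round(1),t[4])
E
python3 chk.py w3
```

```text
time_s: 4.45
eef_pos: [0.5768, -0.032, 0.0591]
ee_rot: [-3.142, 0.0, 0.734]
wrist_force: [-0.6, -0.5, -0.0]
width: -0.001
grip_force: 0.0
i 1.1173994486083907 radial mm -0.3977217928634036 z 0.05913402377461009 yaw err 0.00814168478006172 F [-0.64 -0.51 -0.02]
gr [258.5 183.2] 30
```

View pics/w3.png

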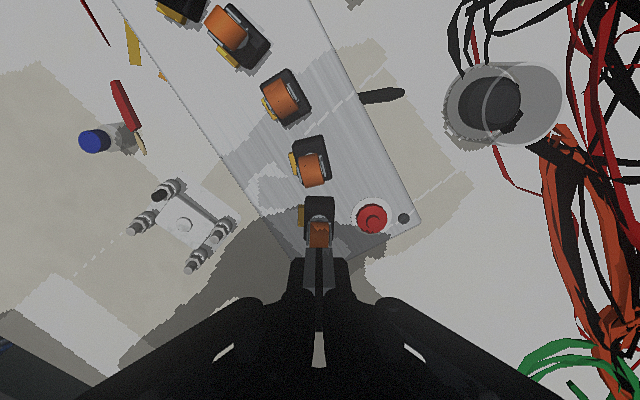

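The finger seems short of roller 1, which is still visible at (318,235) and shows no clear force. I'll check the geometry with depth.

```bash
cat >dep.py <<'E'
from h import *
s=read_state(); m=camera_model("wrist"); p,d=get_image("wrist"); T=np.array(m["cam_to_world"])
f=200/np.tan(np.radians(m["fov_y"]/2));K=np.array([[f,0,m["cx"]],[0,f,m["cy"]],[0,0,1]])
uv=cv2.projectPoints(s["eef_pos"].reshape(1,3)@T[:3,:3]-T[:3,3]@T[:3,:3],np.zeros(3),np.zeros(3),K,np.array(m["D"]))[0];print("TCP px",uv,s["wrist_force"])
v,u=np.mgrid[0:400,0:640]
n=cv2.undistortPoints(np.dstack([u,v]).reshape(-1,1,2).astype(float),K,np.array(m["D"])).reshape(400,640,2)
X=np.dstack([n*d[...,None],d])@T[:3,:3].T+T[:3,3]
L=R.from_euler("xyz",s["ee_rot"]).inv().apply((X-s["eef_pos"]).reshape(-1,3)).reshape(X.shape)*1000
for r in range(200,275,4): print(r,[(L[r,k].round(0).astype(int).tolist(),int(X[r,k,2]*1000)) for k in(310,327)],p[r,310])
Q,a=arc(np.load("c.npy"),[1,2,3,4,5])
for w in Q:
    k=np.hypot(X[...,0]-w[0],X[...,1]-w[1])<.008; print("top z",np.percentile(X[k][:,2],[50,90,97]).round(4) if k.any() else None)
E
python3 dep.py
```

```text
TCP px [[[319.7331286  232.74193454]]] [ 0.11589063 -0.39435259  0.98026139]
200 [([10, -7, 35], 24), ([9, 5, 37], 21)] [35 32 37]
204 [([9, -7, 28], 30), ([9, 5, 29], 30)] [40 41 42]
208 [([7, -7, 27], 31), ([7, 5, 26], 32)] [37 37 39]
212 [([3, -7, 27], 31), ([3, 5, 28], 31)] [39 40 40]
216 [([1, -7, 26], 33), ([0, 5, 27], 31)] [41 43 40]
220 [([-1, -7, 24], 35), ([-2, 5, 25], 34)] [80 78 73]
224 [([4, -6, 4], 55), ([4, 5, 4], 54)] [36 45 61]
228 [([3, -6, 1], 57), ([3, 5, 0], 59)] [28 40 70]
232 [([1, -6, -2], 61), ([1, 5, -1], 60)] [31 46 77]
236 [([-1, -6, -3], 62), ([0, 5, -4], 62)] [28 49 85]
240 [([-3, -6, -4], 63), ([-3, 5, -4], 62)] [30 48 85]
244 [([-6, -6, -5], 63), ([-6, 5, -4], 63)] [29 46 80]
248 [([11, -5, -41], 99), ([11, 4, -41], 99)] [47 47 43]
252 [([11, -5, -45], 104), ([11, 3, -45], 104)] [52 52 49]
256 [([11, -5, -49], 107), ([11, 3, -48], 107)] [53 50 50]
260 [([11, -5, -53], 112), ([12, 3, -54], 113)] [56 53 51]
264 [([11, -5, -56], 115), ([11, 3, -56], 115)] [52 48 48]
268 [([12, -4, -61], 119), ([11, 3, -60], 119)] [51 47 50]
272 [([11, -4, -62], 121), ([11, 3, -63], 122)] [55 55 54]
top z [0.1328 0.1472 0.1513]
top z [0.0624 0.0639 0.0644]
top z [0.0624 0.0638 0.0643]
top z [0.062  0.0638 0.0644]
top z [0.031  0.0312 0.0313]
```

Depth says the visible finger front ends about 41 mm above the reported TCP, and roller 1 is still up (top z 63 mm). I'll look from the side before going on.

```bash
python3 - <<'E'
from h import *
p,d=get_image("side");s=read_state();m=camera_model("side");T=np.array(m["cam_to_world"])
f=200/np.tan(np.radians(m["fov_y"]/2));K=np.array([[f,0,m["cx"]],[0,f,m["cy"]],[0,0,1]])
Q=np.array([s["eef_pos"],s["eef_pos"]+[0,0,.04]])
uv=cv2.projectPoints((Q-T[:3,3])@T[:3,:3],np.zeros(3),np.zeros(3),K,np.array(m["D"]))[0][:,0];print(uv)
c=p[130:270,270:420]; cv2.imwrite("pics/s2.png",cv2.resize(c,None,fx=4.2,fy=4.2,interpolation=cv2.INTER_CUBIC));print(((uv-[270,130])*4.2).round())
E
```

```text
[[343.95294538 201.48894234]
 [344.06026306 188.37540263]]
[[311. 300.]
 [311. 245.]]
```

View pics/s2.png

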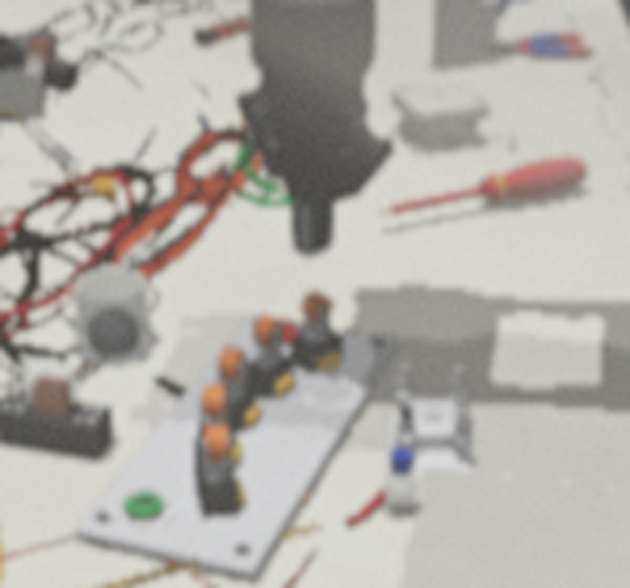

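The side view confirms it: the fingertip at (311,252) in the crop ends well above the reported TCP at (311,300). The real tip is about 4 cm behind the stated TCP, so nothing has been touched yet. I'll measure the offset precisely before lowering.

```bash
cat >tip.py <<'E'
from h import *
def cloud(n):
    s=read_state(); m=camera_model(n); p,d=get_image(n); T=np.array(m["cam_to_world"])
    f=200/np.tan(np.radians(m["fov_y"]/2));K=np.array([[f,0,m["cx"]],[0,f,m["cy"]],[0,0,1]])
    v,u=np.mgrid[0:400,0:640]
    q=cv2.undistortPoints(np.dstack([u,v]).reshape(-1,1,2).astype(float),K,np.array(m["D"])).reshape(400,640,2)
    X=np.dstack([q*d[...,None],d])@T[:3,:3].T+T[:3,3]
    L=R.from_euler("xyz",s["ee_rot"]).inv().apply((X-s["eef_pos"]).reshape(-1,3)).reshape(X.shape)*1000
    return s,p,X,L
if __name__=="__main__":
    s,p,X,L=cloud("wrist")
    for k in(300,308,314,318,322,328,336): print(k,[L[r,k].round(1).tolist() for r in range(244,251)])
    s,p,X,L=cloud("side"); print(s["eef_pos"])
    for r in range(178,196): print(r,[L[r,k].round(0).astype(int).tolist() for k in range(336,352,3)])
E
python3 tip.py
```

```text
300 [[-32.2, -15.9, 47.0], [-33.2, -15.9, 47.2], [-33.9, -15.9, 46.8], [-34.5, -15.9, 46.2], [-36.0, -16.0, 47.3], [-36.8, -16.0, 47.1], [-38.0, -16.0, 47.7]]
308 [[-9.0, -7.6, 2.1], [-33.1, -9.4, 46.9], [-34.3, -9.4, 47.6], [-34.9, -9.4, 46.9], [10.4, -6.0, -39.9], [10.7, -5.9, -41.6], [11.0, -5.9, -43.1]]
314 [[-5.4, -3.6, -5.0], [-6.0, -3.6, -5.2], [-7.1, -3.6, -4.3], [-7.6, -3.6, -4.8], [10.8, -3.0, -40.6], [10.9, -3.0, -41.9], [10.8, -2.9, -42.7]]
318 [[-5.8, -1.1, -4.3], [-6.4, -1.1, -4.3], [-7.3, -1.1, -4.0], [-8.1, -1.1, -3.7], [11.3, -1.0, -41.6], [10.5, -1.0, -41.1], [11.2, -1.0, -43.4]]
322 [[-5.4, 1.4, -5.0], [-5.8, 1.4, -5.4], [-6.9, 1.4, -4.8], [-7.9, 1.4, -4.2], [10.8, 1.0, -40.7], [11.3, 1.0, -42.7], [11.3, 1.0, -43.6]]
328 [[-5.5, 5.2, -4.7], [-7.1, 5.2, -3.0], [-8.0, 5.3, -2.6], [-35.2, 6.9, 47.5], [10.9, 4.0, -40.9], [11.0, 4.0, -42.0], [10.6, 4.0, -42.4]]
336 [[-32.3, 13.4, 47.2], [-33.2, 13.4, 47.1], [-34.3, 13.4, 47.6], [-34.7, 13.4, 46.5], [-35.9, 13.4, 47.1], [-36.3, 13.4, 46.1], [-38.0, 13.5, 47.6]]
[ 0.57636578 -0.03231363  0.05912077]
178 [[-147, 216, 52], 
[... 1099 characters left out ...]
110, 155, 58], [13, -7, -45], [6, -11, -44], [-134, 139, 59], [-140, 131, 58]]
190 [[-97, 155, 57], [-105, 150, 58], [10, -4, -40], [1, -5, -38], [-128, 132, 58], [-134, 124, 57]]
191 [[-94, 151, 58], [-99, 142, 57], [-106, 136, 56], [-115, 132, 58], [-122, 125, 57], [-129, 118, 57]]
192 [[-87, 142, 56], [-95, 137, 57], [-108, 138, 61], [-111, 126, 58], [-118, 121, 58], [-125, 114, 58]]
193 [[-83, 138, 57], [-90, 131, 57], [-97, 124, 56], [-106, 121, 58], [-117, 119, 61], [-125, 113, 61]]
194 [[-82, 136, 59], [-87, 127, 57], [-95, 122, 58], [-100, 113, 56], [-110, 111, 59], [-117, 104, 58]]
195 [[-75, 127, 57], [-84, 124, 59], [-89, 115, 57], [-98, 111, 58], [-106, 106, 58], [-113, 100, 58]]
```

Both cameras put the real tip about 39.7 mm behind the reported TCP, about 22 x 12 mm in section and centred. The target TCP z is therefore about 0.0195, which gives a dip of about 4.8 mm. I'll back up to the start while still above the rollers.

```bash
python3 - <<'E'
from h import *
Q,a=arc(np.load("c.npy"),[.2]); print(delta([*Q[0],.0195],a[0]+np.pi/2+.0125))
E
```

```text
(array([-4.04, -0.51,  3.96]), array([-2.000e-04,  2.000e-04,  2.515e-01]))
```

```bash
python3 -m crank '{"turn":[[0,0,0],[0,0,0],[0,0,0.084],[0,0,0.084],[0,0,0.083],[0,0,0],[0,0,0],[0,0,0],[0,0,0],[0,0,0],[0,0,0]],"xyz":[[-2.04,-0.25,0],[-2.0,-0.26,0],[0,0,0],[0,0,0],[0,0,0],[0,0,1.2],[0,0,1.2],[0,0,1.0],[0,0,0.56],[0,0,0],[0,0,0]],"grip":[1,1,1,1,1,1,1,1,1,1,1]}'
sed -i '/^print("i"/d' chk.py; sed -i '/^e=/a print("i",3+(a-c[2])/DA,"rad mm",(np.hypot(*e[:2])-.16)*1000,"z",e[2],"yawerr",s["ee_rot"][2]-a-np.pi/2,"F",s["wrist_force"].round(2))' chk.py
python3 chk.py w4; python3 - <<'E'
from h import *
Q,a=arc(np.load("c.npy"),[.2]); print(delta([*Q[0],.0195],a[0]+np.pi/2+.0125))
E
```

```text
time_s: 5.67
eef_pos: [0.5429, -0.0555, 0.0195]
ee_rot: [-3.141, 0.0, 0.481]
wrist_force: [-0.6, 0.1, 0.9]
width: 0.004
grip_force: 0.0
i 0.20078764048712738 rad mm -0.017378931847417123 z 0.01947801625287742 yawerr 0.013152027079678552 F [-0.6   0.06  0.89]
gr [258.5 183.2] 30
(array([-0.04, -0.02,  0.05]), array([ 0.0004, -0.0005,  0.001 ]))
```

View pics/w4.png

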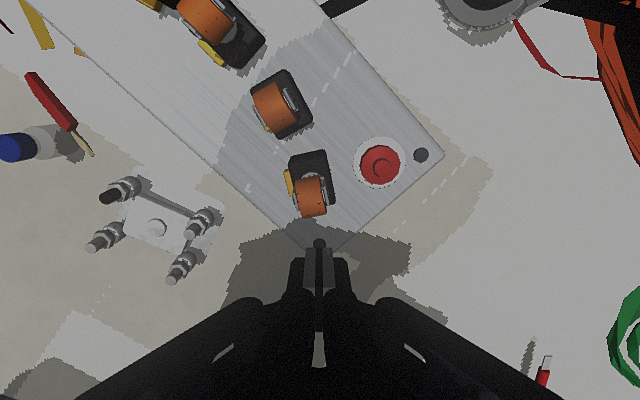

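The tip at (318,250) is at roller height, just before roller 1 at (311,195) and in line with it.

```bash
python3 -m crank '{"turn":[[0,0,-0.0251],[0,0,-0.0251],[0,0,-0.0251],[0,0,-0.0251],[0,0,-0.0251],[0,0,-0.0251],[0,0,-0.0251],[0,0,-0.0251],[0,0,-0.0251],[0,0,-0.0251]],"xyz":[[0.4,0,0],[0.4,0,0],[0.4,0,0],[0.4,0,0],[0.4,0,0],[0.4,0,0],[0.4,0,0],[0.4,0,0],[0.4,0,0],[0.4,0,0]],"grip":[1,1,1,1,1,1,1,1,1,1]}'
python3 chk.py w5; cat >f.py <<'E'
from h import *
import cv2
F=[]
for _ in range(8): get_image("wrist"); F.append(read_state()["wrist_force"])
print("F",np.mean(F,0).round(2),np.std(F,0).round(2))
p,_=get_image("side"); cv2.imwrite("pics/s5.png",cv2.resize(p[170:280,280:400],None,fx=5,fy=5,interpolation=cv2.INTER_CUBIC))
E
python3 f.py
```

```text
time_s: 6.6
eef_pos: [0.5766, -0.0329, 0.0197]
ee_rot: [3.141, -0.0, 0.734]
wrist_force: [-0.3, 0.4, 3.7]
width: 0.003
grip_force: 1.4
i 1.1009260751111078 rad mm 0.11758692619187605 z 0.01965495867560038 yawerr 0.012795858235366442 F [-0.28  0.36  3.69]
gr [258.5 183.2] 30
F [-0.23 -0.09  2.75] [0.45 0.53 0.51]
```

View pics/s5.png

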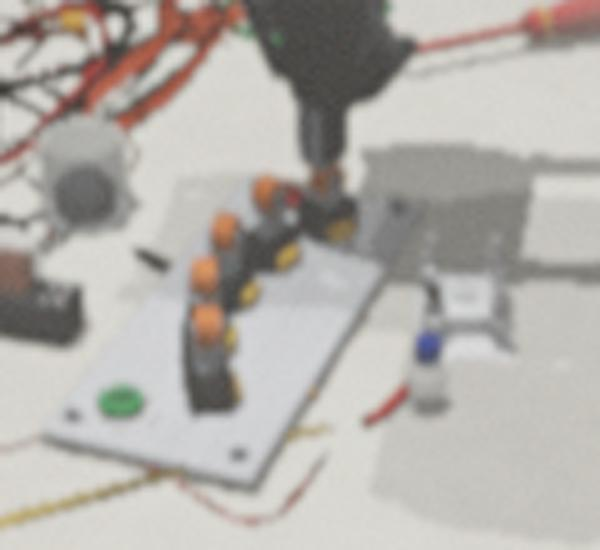

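The finger at (322,150) is pressing roller 1. The 2.75 N force implies a dip of about 5 to 6 mm, well short of the stop. I'll ease up 0.4 mm and carry on along the arc.

```bash
python3 -m crank '{"turn":[[0,0,-0.0251],[0,0,-0.0251],[0,0,-0.0251],[0,0,-0.0251],[0,0,-0.0251],[0,0,-0.0251],[0,0,-0.0251],[0,0,-0.0251],[0,0,-0.0251],[0,0,-0.0251],[0,0,-0.0251]],"xyz":[[0.4,0,-0.04],[0.4,0,0],[0.4,0,0],[0.4,0,0],[0.4,0,0],[0.4,0,0],[0.4,0,0],[0.4,0,0],[0.4,0,0],[0.4,0,0],[0.4,0,0]],"grip":[1,1,1,1,1,1,1,1,1,1,1]}'
python3 chk.py w6; python3 f.py; python3 tip.py >/dev/null; python3 - <<'E'
from tip import *
s,p,X,L=cloud("side"); Q,a=arc(np.load("c.npy"),[1,2,3,4,5])
for w in Q:
    k=(np.hypot(X[...,0]-w[0],X[...,1]-w[1])<.011)&(X[...,2]<.08); print("z",np.percentile(X[k][:,2],[90,97]).round(4))
E
```

```text
time_s: 8.07
eef_pos: [0.6052, 0.0004, 0.02]
ee_rot: [3.141, -0.0, 1.01]
wrist_force: [-0.4, 0.6, 2.6]
width: 0.002
grip_force: 1.4
i 2.0746972073556327 rad mm 0.01517863835387434 z 0.02002348849876695 yawerr 0.014074000205082982 F [-0.39  0.64  2.64]
F [-0.37  0.4   2.95] [0.49 0.35 0.77]
z [0.0636 0.0651]
z [0.055  0.0589]
z [0.0641 0.0659]
z [0.0641 0.0654]
z [0.0635 0.0653]
```

Roller 1 has sprung back up to about 65 mm and roller 2 is down about 5 to 6 mm. The path error is under 0.1 mm, so I'll continue with another 0.3 mm of easing.

```bash
python3 -m crank '{"turn":[[0,0,-0.0251],[0,0,-0.0251],[0,0,-0.0251],[0,0,-0.0251],[0,0,-0.0251],[0,0,-0.0251],[0,0,-0.0251],[0,0,-0.0251],[0,0,-0.0251],[0,0,-0.0251],[0,0,-0.0251],[0,0,-0.0251],[0,0,-0.0251],[0,0,-0.0251],[0,0,-0.0251],[0,0,-0.0251],[0,0,-0.0251],[0,0,-0.0251]],"xyz":[[0.4,0,-0.03],[0.4,0,0],[0.4,0,0],[0.4,0,0],[0.4,0,0],[0.4,0,0],[0.4,0,0],[0.4,0,0],[0.4,0,0],[0.4,0,0],[0.4,0,0],[0.4,0,0],[0.4,0,0],[0.4,0,0],[0.4,0,0],[0.4,0,0],[0.4,0,0],[0.4,0,0]],"grip":[1,1,1,1,1,1,1,1,1,1,1,1,1,1,1,1,1,1]}'
python3 chk.py w7
```

```text
time_s: 10.27
eef_pos: [0.6292, 0.0673, 0.0202]
ee_rot: [-3.141, 0.0, 1.462]
wrist_force: [-1.5, -1.7, 1.7]
width: 0.003
grip_force: 1.4
i 3.6638878897830742 rad mm -0.3758049105461181 z 0.02016875310439574 yawerr 0.01744373499522789 F [-1.46 -1.74  1.68]
red [323.8 200.8] 29
```

```bash
python3 -m crank '{"turn":[[0,0,-0.0251],[0,0,-0.0251],[0,0,-0.0251],[0,0,-0.0251],[0,0,-0.0251],[0,0,-0.0251],[0,0,-0.0251],[0,0,-0.0251],[0,0,-0.0251],[0,0,-0.0251],[0,0,-0.0251],[0,0,-0.0251],[0,0,-0.0251],[0,0,-0.0251],[0,0,-0.0251],[0,0,-0.0251]],"xyz":[[0.4,-0.02,0],[0.4,-0.02,0],[0.4,0,0],[0.4,0,0],[0.4,0,0],[0.4,0,0],[0.4,0,0],[0.4,0,0],[0.4,0,0],[0.4,0,0],[0.4,0,0],[0.4,0,0],[0.4,0,0],[0.4,0,0],[0.4,0,0],[0.4,0,0]],"grip":[1,1,1,1,1,1,1,1,1,1,1,1,1,1,1,1]}'
python3 chk.py w8
```

```text
time_s: 11.7
eef_pos: [0.6239, 0.1309, 0.0203]
ee_rot: [3.141, -0.0, 1.864]
wrist_force: [0.2, -0.5, 2.7]
width: 0.0
grip_force: 1.4
i 5.093325695478938 rad mm -0.808427125947031 z 0.020310039934485734 yawerr 0.015644199434068584 F [ 0.17 -0.53  2.71]
red [323.8 200.7] 30
```

```bash
python3 -m crank '{"turn":[[0,0,-0.0251],[0,0,-0.0251],[0,0,-0.0251],[0,0,-0.0251],[0,0,-0.0251],[0,0,-0.0251],[0,0,-0.0251],[0,0,-0.0251],[0,0,-0.0251],[0,0,0],[0,0,0],[0,0,0],[0,0,0],[0,0,0],[0,0,0],[0,0,0],[0,0,0],[0,0,0],[0,0,0]],"xyz":[[0.4,0,0],[0.4,0,0],[0.4,0,0],[0.4,0,0],[0.4,0,0],[0.4,0,0],[0.4,0,0],[0.4,0,0],[0.4,0,0],[0,0,0],[0,0,-1.5],[0,0,-2.5],[0,0,-2.5],[0,0,-2.5],[0,0,-2.5],[0,0,-2.5],[0,0,-2.5],[0,0,0],[0,0,0]],"grip":[1,1,1,1,1,1,1,1,1,1,1,1,1,1,1,1,1,1,1]}'
python3 chk.py w9; python3 - <<'E'
from tip import *
s,p,X,L=cloud("side"); Q,a=arc(np.load("c.npy"),[1,2,3,4,5])
for w in Q:
    k=(np.hypot(X[...,0]-w[0],X[...,1]-w[1])<.011)&(X[...,2]<.08); print("z",np.percentile(X[k][:,2],[90,97]).round(4) if k.any() else None)
a0=cv2.imread("pics/top0.png");q,_=get_image("top");cv2.imwrite("pics/end.png",cv2.resize(q[140:260,200:360],None,fx=5,fy=5,interpolation=cv2.INTER_CUBIC))
E
```

```text
time_s: 13.38
eef_pos: [0.6111, 0.1637, 0.1866]
ee_rot: [3.139, 0.001, 2.087]
wrist_force: [0.3, 0.4, -0.3]
width: 0.002
grip_force: 0.0
i 5.878006558469932 rad mm -0.29541753498485424 z 0.18664328100082206 yawerr 0.017407696267107697 F [ 0.29  0.44 -0.3 ]
red [323.7 200.6] 31
red [264.4 222.8] 14
gr [258.5 183.2] 30
z [0.0628 0.0644]
z [0.0633 0.0653]
z [0.0636 0.0653]
z [0.0639 0.0657]
z [0.0641 0.0649]
```

View pics/end.png

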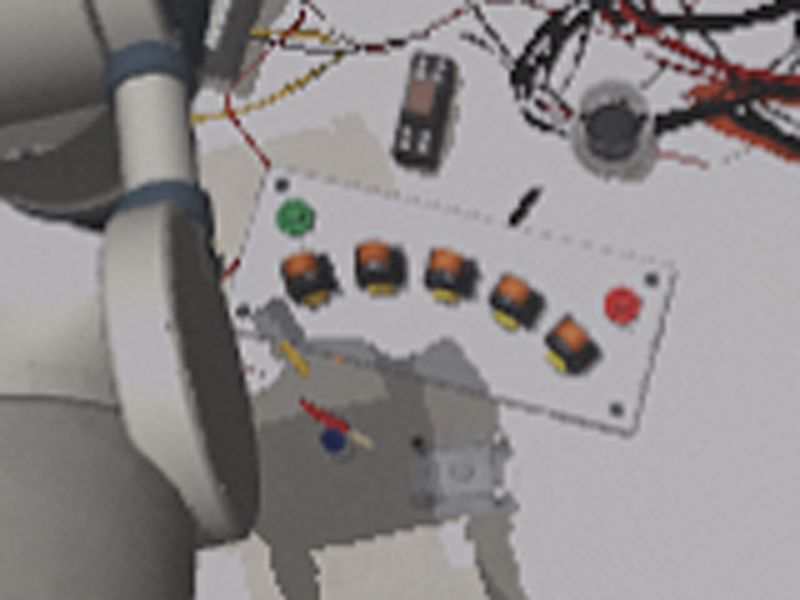

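The board, the markers at (295,217) and (622,305) in the crop, and the bystanders are where they were. All five rollers are up and the hand is clear.

```bash
python3 -c "from rig import finish_job; print(finish_job())"
```

```text
the job is handed in; nothing more can be done
None
```

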